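# Fit a lock cover over its three studs

## Robot

A 6-joint arm with a two-finger parallel gripper is mounted at the origin on a cart in front of the work surface, level with it; the furniture and walls round the work are solid. World frame = base frame: x ahead of the robot, y to its left, z up, the work surface at z = 0. Lengths are in m, angles in rad, forces in N, time in s.
With the tool pointing down it reaches from about 0.225 to 0.725 m from the base axis. Payload 3.1 kg.
Tool frame: the origin (TCP) lies at the very end of the fingers, on their centre line; the grasp point (between the pads) lies manip.pinch_z behind it (manip.pinch_z is the distance from the TCP to the grasp point, in m); z points along the fingers, y is the line along which they close (so a half turn about z gives the same grasp; the last joint's range is limited). The gripper opens to 85 mm and grips with 20 to 120 N. Pads are 22 mm wide; open, the fingers measure 114 mm over their backs; the gripper's body (76 mm by 85 mm) begins 54 mm behind the grasp point. The pads swing forward as they close: fully open they stand 13 mm farther back than shut.
Start: joints at [1.048, 0.048, 0.099, 1.622, 0, 1.443], TCP at [0.202, 0.485, 0.231] pointing down, gripper open.
Joint ranges: [-2.91, 2.91], [-0.99, 1.94], [-1.21, 1.42], [-2.12, 2.29], [-1.49, 1.47], [-3.14, 3.14]. Speed limits (rad/s): [2.79, 2.79, 3.14, 3.14, 3.14, 3.14].

## Interface

Orientations are given as a unit quaternion [w, x, y, z].
In Python, from rig import manip, cams, workorder gives the robot as it stands (manip), with the cameras (cams) and the job (workorder).
- The arm moves only by the shell command python3 jog.py FILE [FORCE], which reads ROWS from the file FILE. ROWS is a JSON object whose key "rows" holds a list of rows, 1 to 5 of them, each of 7 numbers: the opening from 0.0 (shut) to 1.0 (fully open), then dx, dy, dz in shares of the most that a row can go, 1 being 50 mm, then a rotation vector rx, ry, rz in shares of 2 pi rad (1.0 is 2 pi rad); each row shifts and turns the commanded pose from where the row before left it, along the tool's axes as they then stand; what a row does not reach is not made up. A row lasts 1/10 s, in which the tool goes at most 0.05 m and 0.15 rad, less where a joint would pass 70% of its speed; a pose out of reach is approached as far as the arm can. The fingers move at their own pace and stop on an object; FORCE is the grip in N (left out, the last holds). Time passes only in rows, so rows that do not move let the fingers close. It prints the time, the measured TCP pose, the force, the opening and the grip force at its end. A shift or turn number past 1, either way, is cut back to 1. Input that does not fit is refused with a message, and nothing moves.
- manip.read_state(): the state, without advancing time (a new reading comes with each control period).
- cams.get_image(name): name is "scene" or "top" or "wrist"; returns the picture (400x640x3 uint8, red, green, blue); there is no depth.
- cams.get_calibration(name): a dict with "fx", "fy", "cx", "cy" (pixels), "k1" (the pictures are not rectified: a ray, as slopes to the right and down, at radius r is drawn at 1 + k1 r^2 times it, then the intrinsics apply), "rvec" (rotation vector, rad) and "tvec" (3), from world to camera coordinates, as OpenCV has them. Camera axes: x right, y down, z forward; pixel columns grow to the right and rows downward; lengths in m; the calibration is good to about 2 mm. A picture is of the moment at which its call begins: read the wrist's pose just before it. get_calibration takes no time and is no camera call; for the wrist camera it gives the pose at the moment of the call.
- workorder.job_done(): hands the job in; it is judged then, once.
The state is a dict: "time_s": time; "qpos": joint angles; "joint_velocities": joint speeds; "effort": joint torques, N m; "ee_pos": TCP position; "ee_rot": TCP orientation; "force": force on the tool from outside, world axes, zero at the start; "torque": the same for the moment, N m; "finger_gap": opening from 0.0 (shut) to 1.0 (fully open); "finger_force": force on a finger pad.
Only numpy, scipy, OpenCV 4.12 (cv2) and the standard library are available. Lean on these libraries where they do the work, as an engineer would, in place of code of your own. Each camera call takes 0.05 s, during which the arm holds its last target. There are 200 camera calls.

## Task

Fit the brass cover plate from the parts stand onto the three studs of the dark steel lock case, turned so that all three holes go over their studs and lying flat and fully home on the case; lower it on, do not let go of it above the studs. On the stand only its long edges can be gripped and on the lock case only its short ends, so on the way lay it flat on the bench, let go, and take it again the other way. Leave the pin tin, the loose lock cylinder and the small padlock where they are.

Things in the scene. Friction and masses are not known exactly. Their poses are not given: they have to be found in the camera images.
- cover: Loose flat brass plate, about 0.2 kg, 64 (x) x 50 (y) x 12 (z) mm. Origin: centre of its underside, z up. Through holes: three of 11 mm diameter for the studs at (x,y) = (20,0), (-20,13), (-20,-13) mm, and a central one of 13 mm that takes no stud. It fits one way round only, not turned by half a turn. Starts flat on the parts stand, its x along the stand's x within 2 degrees.
- parts_stand: Fixed stand, origin centre of its underside. Base 104 x 70 x 6 mm; on it a wooden block 50 (x) x 34 (y) mm, top 25 mm above the bench, carries the cover, which overhangs it by about 8 mm at each long edge. Grey cheeks at x = +-36 to +-40 mm, 54 mm long, 52 mm high above the bench, shield the cover's short ends; its long edges (y sides, 50 mm apart) are free to grip.
- lock_case: Fixed dark steel case, origin centre of its underside. Base 90 x 100 x 6 mm; on it a light metal block 50 (x) x 46 (y) mm, top 25 mm above the bench, with three studs. Cheeks at y = +-30 to +-35 mm, 60 mm long, 52 mm high above the bench; both x ends are open. The seated cover has the same axes as the case; its short ends (64 mm apart) overhang the block by 7 mm each.
- seat (a point): Centre of the top of the lock case's block, 25 mm above the bench, axes as the lock case; the seated cover's origin lies here. From this level rise three dark steel studs, 8 mm in diameter, 18 mm long, the last 6 mm tapering to 3 mm, at (x,y) = (20,0), (-20,13), (-20,-13) mm.
- tin_of_pins: Bystander: loose open round metal tin, 64 mm wide, 22 mm high; origin centre of underside.
- lock_cylinder: Bystander: loose nickel euro-profile lock cylinder, 44 x 72 x 17 mm; origin centre of underside.
- small_padlock: Bystander: loose small brass padlock lying flat, 46 x 30 x 13 mm; origin centre of underside.

How it is judged:
On the way, in this order (a step that is already met when the one before it is completed fails the run):
1. the cover is lifted clear of the parts stand, in the fingers (height (world z) of cover above 0.06 m and contact force between cover and parts_stand below 0.1 N and contact force between the fingers and cover above 0.5 N), for 0.1 s.
2. the cover lies flat on the bench, let go (height (world z) of cover below 0.005 m and angle between cover's own z axis and vertical below 0.1 rad and contact force between the fingers and cover below 0.1 N), for 0.1 s.
At the end, for the whole second after the job is handed in: The cover lies on the lock case with all three studs through its holes: its underside within 2 mm of the seat, level within 3 degrees, centred within 4 mm and turned to the case within 7 degrees, released and at rest (horizontal distance between cover and seat below 0.004 m and z of cover in the frame of seat between -0.003 and 0.002 m and angle between the z axis of cover and the z axis of seat, either way round below 0.05 rad and angle between the x axis of cover and the x axis of seat, either way round below 0.12 rad and contact force between the fingers and cover below 0.1 N and linear speed of cover below 0.02 m/s); the robot touches nothing.
It fails at once if the cover is let go above the studs (over the lock case with its underside more than 24 mm above the seat, not in the fingers) (horizontal distance between cover and seat below 0.05 m and height (world z) of cover above 0.049 m and contact force between the fingers and cover below 0.01 N).
It fails at once if the pin tin is moved by more than 30 mm (distance of tin_of_pins from where it was at the start of the episode above 0.03 m).
It fails at once if the lock cylinder is moved by more than 30 mm (distance of lock_cylinder from where it was at the start of the episode above 0.03 m).
It fails at once if the small padlock is moved by more than 30 mm (distance of small_padlock from where it was at the start of the episode above 0.03 m).
It also fails if it takes over 58 s, if anything falls off the work surface, if the arm or the gripper's body presses on something with over 40 N, if the wrist force passes 120 N, or if a joint passes its speed limit or range.

## Working session

There is one attempt and no reset: what is moved stays moved. The work goes in short steps, Python scripts to look and compute and a shell command to move; the robot and the scene stay as the last step left them, time stands still between calls to the robot, and variables do not carry over. Pictures are saved under pics/ and viewed, at most 10 in all, crops included, and the job is handed in when it is done.

```bash
ls; mkdir -p pics
python3 - <<'E'
from rig import manip, cams, workorder
import cv2,numpy as np
print(manip.pinch_z, manip.read_state())
for n in("scene","top","wrist"):
    c=cams.get_calibration(n); print(n,c)
    cv2.imwrite(f"pics/{n}0.png",cams.get_image(n)[:,:,::-1])
E
```

```text
jog.py
pics
rig.py
0.0187 {'time_s': 0.0, 'qpos': array([ 1.04819407e+00,  4.86741352e-02,  9.75813800e-02,  1.62199468e+00,
       -4.20719636e-06,  1.44299525e+00]), 'joint_velocities': array([-0.00036894,  0.00080246, -0.00051817, -0.00186724,  0.00070185,
       -0.00150502]), 'effort': array([ 7.86636770e-05, -3.38780916e+01,  3.20014679e+01,  2.02076597e-02,
       -6.45864802e-06,  6.29177649e-06]), 'ee_pos': array([0.20163229, 0.48407124, 0.23014876]), 'ee_rot': array([-3.64011631e-04,  1.96120933e-01,  9.80579047e-01, -1.08618516e-03]), 'force': array([-0.41747991,  0.29670093, -0.65281698]), 'torque': array([0.04637736, 0.01434121, 0.00986464]), 'finger_force': 0.0, 'finger_gap': 0.9988381226174033}
scene {'fx': 439.32316109772546, 'fy': 439.32316109772546, 'cx': 323.27584893051977, 'cy': 202.72138466560995, 'k1': -0.04706194942474325, 'rvec': array([ 0.83941737, -2.16023363,  1.43995335]), 'tvec': array([0.37563724, 0.23226335, 0.8591244 ])}
top {'fx': 368.8216935755551, 'fy': 368.8216935755551, 'cx': 320.1052255443861, 'cy': 197.97189234175931, 'k1': -0.07995567998090206, 'rvec': array([ 2.1082786 , -2.11790666,  0.18333924]), 'tvec': array([-0.05568442,  0.58328972,  0.85475827])}
wrist {'fx': 353.93147839052847, 'fy': 353.93147839052847, 'cx': 320.7887485018735, 'cy': 202.3088200416059, 'k1': 0.01852544507104406, 'rvec': array([-2.38798628, -1.59342367, -0.24605959]), 'tvec': array([-0.52327651, -0.04023879,  0.38043877])}
```

View pics/top0.png

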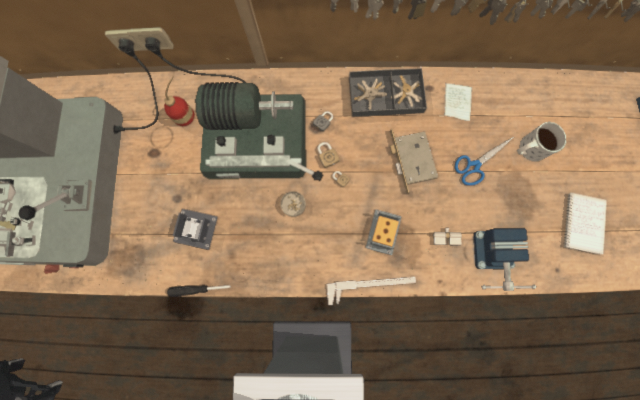

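View pics/scene0.png

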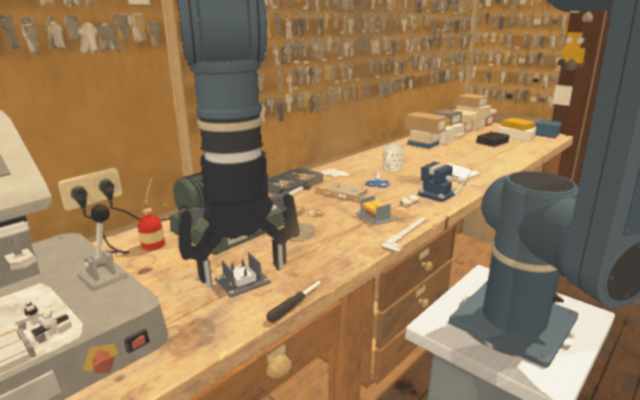

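Top: stand with cover near (383,231), lock case near (195,229), tin (291,204), cylinder (447,238), padlock about (340,179). The scene view shows the gripper above the lock case.

```bash
cat > h.py <<'E'
from rig import manip, cams, workorder
import cv2,numpy as np
from scipy.spatial.transform import Rotation as R
def ray(c,uv):
    K=np.array([[c['fx'],0,c['cx']],[0,c['fy'],c['cy']],[0,0,1]])
    p=cv2.undistortPoints(np.array(uv,float).reshape(-1,1,2),K,np.array([c['k1'],0,0,0.]),None).reshape(-1,2)
    M=cv2.Rodrigues(c['rvec'])[0]
    d=np.c_[p,np.ones(len(p))]@M
    return -M.T@c['tvec'],d
def atz(c,uv,z):
    o,d=ray(c,uv); return o+d*((z-o[2])/d[:,2:3])
def tri(c1,u1,c2,u2):
    o1,d1=ray(c1,u1);o2,d2=ray(c2,u2);out=[]
    for a,b in zip(d1,d2):
        s=np.linalg.lstsq(np.c_[a,-b],o2-o1,rcond=None)[0]
        out.append((o1+a*s[0]+o2+b*s[1])/2)
    return np.array(out)
def proj(c,P):
    K=np.array([[c['fx'],0,c['cx']],[0,c['fy'],c['cy']],[0,0,1]])
    return cv2.projectPoints(np.array(P,float),c['rvec'],c['tvec'],K,np.array([c['k1'],0,0,0.]))[0].reshape(-1,2)
E
python3 - <<'E'
from h import *
np.set_printoptions(precision=4,suppress=True)
c=cams.get_calibration("top")
print(ray(c,[[0,0]])[0])
print(atz(c,[[383,231],[195,229],[291,204],[447,238],[340,179],[328,155]],0.0))
a=cv2.imread("pics/top0.png");f=lambda x,y:cv2.resize(a[y:y+50,x:x+64],None,fx=6,fy=6,interpolation=cv2.INTER_CUBIC)
cv2.imwrite("pics/crop1.png",np.hstack([f(351,206),f(163,204)]))
w=cams.get_calibration("wrist");print(ray(w,[[320,200]]))
E
```

```text
[ 0.4103 -0.0742  0.9487]
[[ 0.5061 -0.2191  0.    ]
 [ 0.513   0.2707  0.    ]
 [ 0.5781  0.0189  0.    ]
 [ 0.4866 -0.3842  0.    ]
 [ 0.6445 -0.1101  0.    ]
 [ 0.711  -0.0789  0.    ]]
(array([0.1294, 0.5142, 0.373 ]), array([[ 0.275 , -0.1199, -0.954 ]]))
```

View pics/crop1.png

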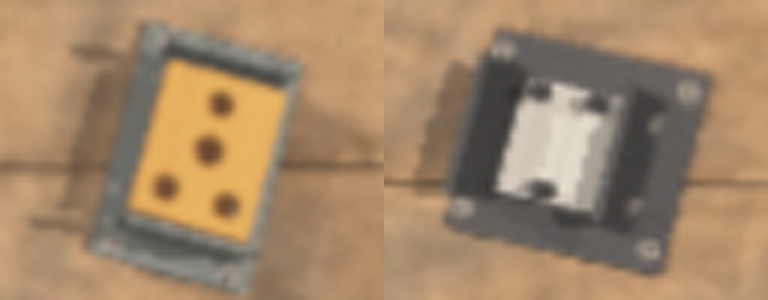

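View pics/wrist0.png

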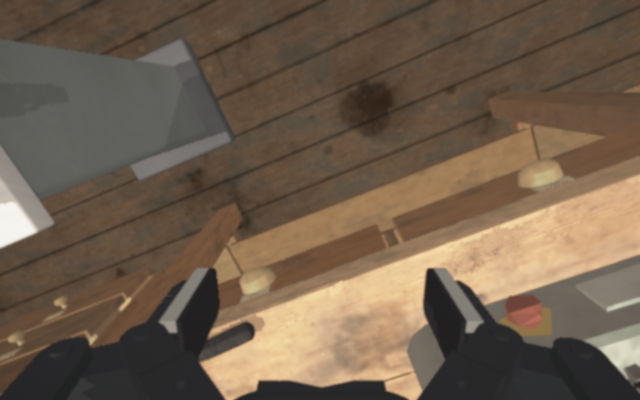

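Crop, left (6x from 351,206): cover holes at (221,103), (208,151), (165,187), (226,205), so the single hole points up and right. Right crop (6x from 163,204): the stud pair is at the top (540,92), (597,105) and the single stud at the bottom (542,188), so the cover needs about a half turn. The wrist view shows only floor and bench edge. I'll move over the case and look from two places.

Careful with the scale: shifts go in shares of 50 mm and turns go in shares of 2 pi rad. That gives: -0.046 m is -0.92, -0.0098 m is -0.196.

```bash
echo '{"rows":[[1,-0.92,-0.196,0.08,0,0,0],[1,-0.92,-0.196,0.08,0,0,0],[1,-0.92,-0.196,0.08,0,0,0],[1,-0.92,-0.196,0.08,0,0,0]]}' > next.json && python3 jog.py next.json; echo '{"rows":[[1,-0.92,-0.196,0.08,0,0,0],[1,-0.92,-0.196,0.08,0,0,0],[1,-0.92,-0.196,0.08,0,0,0],[1,-0.92,-0.196,0.08,0,0,0],[1,0,0,0,0,0,0]]}' > next.json && python3 jog.py next.json
python3 - <<'E'
from h import *
import pickle
s=manip.read_state();c=cams.get_calibration("wrist");im=cams.get_image("wrist")[:,:,::-1]
cv2.imwrite("pics/case1.png",im);pickle.dump(c,open("pics/case1.pkl","wb"));print(s['ee_pos'],s['time_s'])
E
echo '{"rows":[[1,0,-0.8,0,0,0,0],[1,0,-0.8,0,0,0,0],[1,0,0,0,0,0,0]]}' > next.json && python3 jog.py next.json
python3 - <<'E'
from h import *
import pickle
c=cams.get_calibration("wrist");im=cams.get_image("wrist")[:,:,::-1]
cv2.imwrite("pics/case2.png",im);pickle.dump(c,open("pics/case2.pkl","wb"))
a=cv2.imread("pics/case1.png")
# centre crops around the case
c1=pickle.load(open("pics/case1.pkl","rb"))
f=[]
for I,k in((a,c1),(im,c)):
    p=proj(k,[[0.512,0.268,0.03]])[0].astype(int);o=np.clip(p-[66,75],0,[640-133,250]);print(p,o)
    f.append(cv2.resize(I[o[1]:o[1]+150,o[0]:o[0]+133],None,fx=3,fy=3,interpolation=cv2.INTER_CUBIC))
cv2.imwrite("pics/casecrop.png",np.hstack(f))
E
```

```text
time_s: 0.55
ee_pos: [0.3577, 0.3765, 0.2148]
ee_rot: [-0.0, 0.196, 0.981, -0.0]
force: [-0.0, -0.2, -0.7]
finger_gap: 1.001
finger_force: 0.0
time_s: 1.05
ee_pos: [0.5151, 0.2665, 0.1969]
ee_rot: [-0.0, 0.2, 0.98, -0.001]
force: [0.4, 0.6, -0.9]
finger_gap: 0.998
finger_force: 0.0
[0.51511793 0.26650779 0.19694897] 1.05
time_s: 1.4
ee_pos: [0.4775, 0.1945, 0.1985]
ee_rot: [-0.002, 0.197, 0.98, -0.001]
force: [-0.1, -0.1, 0.1]
finger_gap: 1.002
finger_force: 0.0
[322 175] [256 100]
[411 183] [345 108]
```

View pics/casecrop.png

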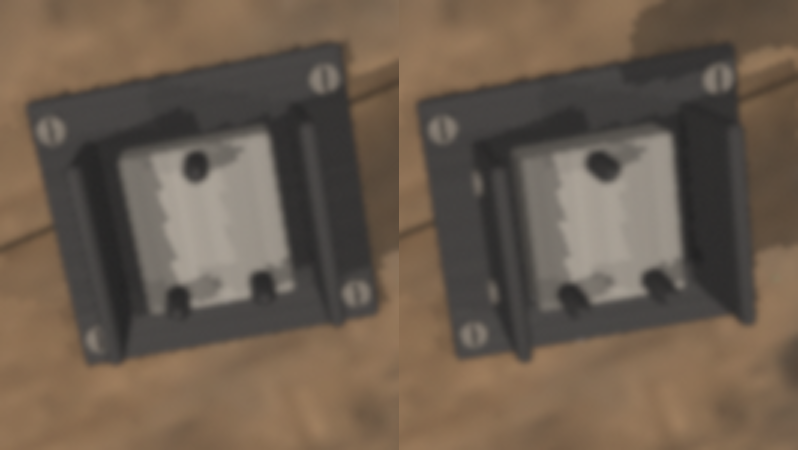

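Lock case (3x crops): view 1 has block-top corners at (120,157), (269,127), (294,292), (155,313) and base corners at (28,103), (343,43), (378,310), (90,362). View 2 has the block at (119,157), (273,130), (287,287), (140,312) and the base at (20,102), (335,44), (61,357).

Run:
```python
from h import *
import pickle
from scipy.optimize import least_squares
np.set_printoptions(precision=4,suppress=True)
c1=pickle.load(open("pics/case1.pkl","rb"));c2=pickle.load(open("pics/case2.pkl","rb"))
A=np.array([[120,157],[269,127],[294,292],[155,313]])/3+[256,100]
B=np.array([[119,157],[273,130],[287,287],[140,312]])/3+[345,108]
A2=np.array([[28,103],[343,43],[90,362]])/3+[256,100]
B2=np.array([[20,102],[335,44],[61,357]])/3+[345,108]
S=np.array([[196,166],[178,300],[262,288]])/3+[256,100]
P=tri(c1,A,c2,B);print("block",P,P.mean(0));print("base",tri(c1,A2,c2,B2))
# model fit: image "up" is +x of case (single stud)
blk=np.array([[25,23],[25,-23],[-25,-23],[-25,23]])/1e3;bs=np.array([[45,50],[45,-50],[-45,50]])/1e3
bs4=np.array([[45,50],[45,-50],[-45,-50],[-45,50]])/1e3
def pts(p,L,z):
    c,s=np.cos(p[2]),np.sin(p[2]);return np.c_[L@np.array([[c,s],[-s,c]])+p[:2],np.full(len(L),z+p[3])]
def res(p):
    return np.r_[(proj(c1,pts(p,blk,.025))-A).ravel(),(proj(c2,pts(p,blk,.025))-B).ravel(),(proj(c1,pts(p,bs,.006))-A2).ravel(),(proj(c2,pts(p,bs,.006))-B2).ravel()]
best=None
for yaw in np.arange(-3,3.2,.5):
    r=least_squares(res,[.51,.27,yaw,0],x_scale=[.01,.01,.1,.01])
    if best is None or r.cost<best.cost: best=r
p=best.x;print("fit",p,np.degrees(p[2]),np.sqrt(2*best.cost/28));print(best.fun.reshape(-1,2))
pickle.dump(p,open("pics/casefit.pkl","wb"))
st=np.array([[20,0],[-20,13],[-20,-13]])/1e3
for z in(.025,.043):print("stud proj crop",z,(proj(c1,pts(p,st,z))-[256,100])*3,(proj(c2,pts(p,st,z))-[345,108])*3)
s=manip.read_state();print(s['ee_pos'],s['time_s'])
# top-view rough check & cover estimate
t=cams.get_calibration("top")
h=np.array([[221,103],[208,151],[165,187],[226,205]])/6+[351,206]
print("cover holes",atz(t,h,.037))
print("case in top",proj(t,pts(p,np.zeros((1,2)),.025)))
```

```text
block [[0.485  0.2536 0.0195]
 [0.4937 0.2984 0.0241]
 [0.5425 0.2871 0.0264]
 [0.5352 0.2431 0.0184]] [0.5141 0.2705 0.0221]
base [[0.4603 0.232  0.004 ]
 [0.482  0.3293 0.0009]
 [0.5465 0.2136 0.0037]]
fit [ 0.5147  0.2709  2.9253 -0.0047] 167.6097026460353 0.6221296819245289
[[ 0.3239  0.6501]
 [ 0.7484  1.3054]
 [ 1.0225 -1.3374]
 [-0.5447  0.1474]
 [ 0.5256  0.2967]
 [-0.2929  0.2939]
 [-0.6306 -0.4135]
 [ 0.0435 -0.6214]
 [ 0.0609 -0.373 ]
 [ 0.0139 -0.416 ]
 [-0.2022  0.864 ]
 [-0.5752 -0.5568]
 [ 0.1845 -0.5918]
 [-0.8306  0.7625]]
stud proj crop 0.025 [[198.815  161.2547]
 [181.43   293.0758]
 [263.0005 278.5533]] [[197.6404 160.4601]
 [169.653  290.2026]
 [251.9445 276.2871]]
stud proj crop 0.043 [[198.8272 172.3499]
 [180.5021 310.8363]
 [266.4998 295.6143]] [[212.4597 172.5274]
 [182.3913 308.7437]
 [269.207  294.181 ]]
[0.479  0.1963 0.1991] 1.45
cover holes [[ 0.5218 -0.2261  0.037 ]
 [ 0.5019 -0.2201  0.037 ]
 [ 0.4872 -0.2018  0.037 ]
 [ 0.4796 -0.2267  0.037 ]]
case in top [[192.2151 227.4712]]
```

In the tool's units: 0.05 m is 1, 0.001 m is 0.02.

```bash
echo '{"rows":[[0.6,0.02,-0.72,0.8,0,0,0],[0.6,0,-0.72,1,0,0,0],[0.6,0,0,1,0,0,0],[0.6,0,0,0.88,0,0,0],[0.6,0,0,0,0,0,0]]}' > next.json && python3 jog.py next.json
echo '{"rows":[[0.6,0,0,0.06,0,0,0],[0.6,0,0,0.06,0,0,0],[0.6,0,0,0,0,0,0]]}' > next.json && python3 jog.py next.json
echo '{"rows":[[0.6,0,0,0.06,0,0,0],[0.6,0,0,0,0,0,0]]}' > next.json && python3 jog.py next.json;echo '{"rows":[[0.6,0,0,0.04,0,0,0],[0.6,0,0,0,0,0,0]]}' > next.json && python3 jog.py next.json
```

```text
time_s: 1.95
ee_pos: [0.4483, 0.1394, 0.0204]
ee_rot: [-0.007, 0.195, 0.981, -0.002]
force: [-2.2, -0.7, -1.1]
finger_gap: 0.597
finger_force: 0.0
time_s: 2.25
ee_pos: [0.4585, 0.1403, 0.0246]
ee_rot: [0.003, 0.196, 0.981, 0.001]
force: [0.7, 0.3, -0.5]
finger_gap: 0.598
finger_force: 0.0
time_s: 2.45
ee_pos: [0.4568, 0.1396, 0.0198]
ee_rot: [0.001, 0.196, 0.981, 0.0]
force: [-0.5, 0.3, -0.2]
finger_gap: 0.601
finger_force: 0.0
time_s: 2.65
ee_pos: [0.4557, 0.1393, 0.0165]
ee_rot: [-0.0, 0.196, 0.981, -0.0]
force: [0.0, 0.5, -1.1]
finger_gap: 0.6
finger_force: 0.0
```

In the tool's units: 0.006 m is 0.12, 0.004 m is 0.08.

```bash
echo '{"rows":[[0.6,0,0,0.12,0,0,0],[0.6,0,0,0.08,0,0,0],[0.6,0,0,0,0,0,0]]}' > next.json && python3 jog.py next.json
for i in 1 2 3 4; do echo '{"rows":[[0.6,0,0,0.04,0,0,0],[0.6,0,0,0,0,0,0]]}' > next.json && python3 jog.py next.json | egrep 'pos|force:'; done
```

```text
time_s: 2.95
ee_pos: [0.4547, 0.1392, 0.0054]
ee_rot: [-0.001, 0.196, 0.981, -0.0]
force: [-0.5, 0.5, -0.1]
finger_gap: 0.601
finger_force: 0.0
ee_pos: [0.4555, 0.1393, 0.0042]
force: [-0.2, -0.7, 0.2]
finger_force: 0.0
ee_pos: [0.4556, 0.1393, 0.0024]
force: [-0.7, -0.5, 0.0]
finger_force: 0.0
ee_pos: [0.4556, 0.1393, 0.0004]
force: [0.2, -0.1, -1.1]
finger_force: 0.0
ee_pos: [0.4555, 0.1393, -0.0017]
force: [-0.2, 0.3, -0.2]
finger_force: 0.0
```

In the tool's units: 0.0015 m is 0.03.

```bash
for i in 1 2 3 ; do echo '{"rows":[[0.6,0,0,0.03,0,0,0],[0.6,0,0,0,0,0,0]]}' > next.json && python3 jog.py next.json | egrep 'pos|force:'; done
```

```text
ee_pos: [0.4556, 0.1393, -0.0031]
force: [0.2, 0.0, 0.4]
finger_force: 0.0
ee_pos: [0.4557, 0.1394, -0.0032]
force: [-3.2, -0.1, 6.8]
finger_force: 3.4
ee_pos: [0.4558, 0.1394, -0.0033]
force: [-5.8, -0.2, 13.9]
finger_force: 7.2
```

Tips touch the bench at TCP z = -3.2 mm with opening 0.6, so at a 50 mm gap they sit 3.2 mm back. Now to the stand, with two wrist views.

In the tool's units: -0.045 m is -0.9, -0.04 m is -0.8.

```bash
echo '{"rows":[[1,0,0,-0.8,0,0,0],[1,0,0,-0.8,0,0,0],[1,0,0,-0.9,0,0,0],[1,0,0,-0.9,0,0,0],[1,0,0,0,0,0,0]]}' > next.json && python3 jog.py next.json|egrep 'pos'
echo '{"rows":[[1,-0.4,-0.7,0,0,0,0],[1,-0.4,-0.7,0,0,0,0],[1,-0.4,-0.7,0,0,0,0],[1,-0.4,-0.7,0,0,0,0],[1,-0.4,-0.7,0,0,0,0]]}' > next.json && python3 jog.py next.json |egrep pos
echo '{"rows":[[1,-0.4,-0.7,0,0,0,0],[1,-0.4,-0.7,0,0,0,0],[1,0,0,0,0,0,-0.0153],[1,0,0,0,0,0,0],[1,0,0,0,0,0,0]]}' > next.json && python3 jog.py next.json |egrep 'pos|rot'
cat > snap.py <<'E'
from h import *
import pickle,sys
n=sys.argv[1];s=manip.read_state();c=cams.get_calibration("wrist");im=cams.get_image("wrist")[:,:,::-1]
cv2.imwrite(f"pics/{n}.png",im);pickle.dump((c,s),open(f"pics/{n}.pkl","wb"));print(s['ee_pos'],s['time_s'])
E
python3 snap.py st1
echo '{"rows":[[1,-0.4,-0.7,0,0,0,0],[1,-0.4,-0.7,0,0,0,0],[1,0,0,0,0,0,0],[1,0,0,0,0,0,0]]}' > next.json && python3 jog.py next.json |egrep 'pos|rot'
python3 snap.py st2
python3 - <<'E'
from h import *
import pickle
f=[]
for n in("st1","st2"):
    k=pickle.load(open(f"pics/{n}.pkl","rb"))[0];I=cv2.imread(f"pics/{n}.png")
    p=proj(k,[[0.502,-.22,0.03]])[0].astype(int);o=np.clip(p-[66,75],0,[640-133,250]);print(p,o)
    f.append(cv2.resize(I[o[1]:o[1]+150,o[0]:o[0]+133],None,fx=3,fy=3,interpolation=cv2.INTER_CUBIC))
cv2.imwrite("pics/stcrop.png",np.hstack(f))
E
```

```text
ee_pos: [0.4603, 0.1401, 0.1721]
ee_pos: [0.4807, -0.0621, 0.1637]
ee_pos: [0.4905, -0.1403, 0.1636]
ee_rot: [-0.0, 0.15, 0.989, 0.0]
[ 0.49052347 -0.14034345  0.1636457 ] 5.85
ee_pos: [0.5083, -0.2188, 0.1638]
ee_rot: [-0.0, 0.149, 0.989, 0.0]
[ 0.50832637 -0.21879387  0.16376033] 6.3
[234 229] [168 154]
[317 183] [251 108]
```

View pics/stcrop.png

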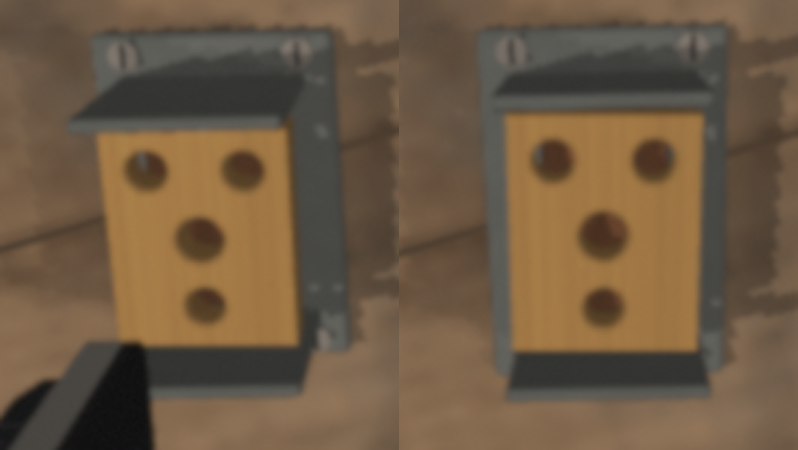

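Cover on the stand (3x crops): view 1 holes at (146,171), (243,171), (200,240), (205,306). View 2 holes at (154,160), (255,160), (204,236), (204,307), cover corners at (107,113), (304,113), (300,351), (114,351).

Run:
```python
from h import *
import pickle
np.set_printoptions(precision=4,suppress=True)
c1=pickle.load(open("pics/st1.pkl","rb"))[0];c2,s=pickle.load(open("pics/st2.pkl","rb"))
A=np.array([[146,171],[243,171],[200,240],[205,306]])/3+[168,154]
B=np.array([[154,160],[255,160],[204,236],[204,307]])/3+[251,108]
P=tri(c1,A,c2,B);print(P)
for c,u in((c1,A),(c2,B)):
    Q=atz(c,u,.037);v=Q[3]-(Q[0]+Q[1])/2;print(Q[2],(Q[3]+(Q[0]+Q[1])/2)/2,np.linalg.norm(v),np.degrees(np.arctan2(v[1],v[0])))
C=atz(c2,np.array([[107,113],[304,113],[300,351],[114,351]])/3+[251,108],.037);print(C,C.mean(0))
M=R.from_quat(np.roll(s['ee_rot'],-1)).as_matrix();print(M,(np.array([.502,-.22,.0225])-s['ee_pos'])@M)
```

```text
[[ 0.4803 -0.2255  0.037 ]
 [ 0.4879 -0.2007  0.037 ]
 [ 0.5035 -0.2193  0.0363]
 [ 0.5223 -0.2251  0.0367]]
[ 0.5033 -0.219   0.037 ] [ 0.5033 -0.219   0.037 ] 0.03995425967107517 -17.314180208700872
[ 0.5032 -0.2192  0.037 ] [ 0.503  -0.2191  0.037 ] 0.03994678703761205 -17.41769617505471
[[ 0.4652 -0.2331  0.037 ]
 [ 0.4799 -0.1855  0.037 ]
 [ 0.5419 -0.2039  0.037 ]
 [ 0.5269 -0.2522  0.037 ]] [ 0.5035 -0.2187  0.037 ]
[[-0.9555  0.2951 -0.0007]
 [ 0.2951  0.9555  0.0009]
 [ 0.0009  0.0007 -1.    ]] [ 0.0056 -0.0031  0.1413]
```

Cover: centre (0.5032, -0.2191), top at 0.0368 (expected 0.037), hole spacing 40.0 mm, yaw -17.4°. These all agree. Descend and grip.

In the tool's units: 0.03 m is 0.6, 0.0048 m is 0.096.

```bash
echo '{"rows":[[1,0.096,-0.036,0.6,0,0,0],[1,0,0,0.6,0,0,0],[1,0,0,0.6,0,0,0],[1,0,0,0.5,0,0,0],[1,0,0,0,0,0,0]]}' > next.json && python3 jog.py next.json|egrep 'pos|force:'
echo '{"rows":[[1,0,0,0.3,0,0,0],[1,0,0,0.226,0,0,0],[1,0,0,0,0,0,0],[1,0,0,0,0,0,0]]}' > next.json && python3 jog.py next.json |egrep 'pos|rot|force:'
```

```text
ee_pos: [0.4998, -0.2159, 0.0448]
force: [-1.3, 0.7, 0.1]
finger_force: 0.0
ee_pos: [0.5035, -0.2196, 0.0232]
ee_rot: [0.0, 0.149, 0.989, -0.0]
force: [0.4, 0.6, 1.1]
finger_force: 0.0
```

In the tool's units: 0.0007 m is 0.014.

```bash
echo '{"rows":[[1,0,0,0.014,0,0,0],[0.4,0,0,0,0,0,0],[0.4,0,0,0,0,0,0],[0.4,0,0,0,0,0,0],[0.4,0,0,0,0,0,0]]}' > next.json && python3 jog.py next.json 60 |egrep 'pos|gap|force:'
echo '{"rows":[[0.4,0,0,0,0,0,0],[0.4,0,0,0,0,0,0],[0.4,0,0,0,0,0,0]]}' > next.json && python3 jog.py next.json |egrep 'pos|gap|force:'
```

```text
ee_pos: [0.504, -0.2201, 0.023]
force: [0.0, -0.7, 2.3]
finger_gap: 0.562
finger_force: 64.6
ee_pos: [0.5039, -0.2201, 0.023]
force: [0.3, -0.3, 5.6]
finger_gap: 0.57
finger_force: 64.7
```

In the tool's units: -0.035 m is -0.7, -0.02 m is -0.4.

```bash
echo '{"rows":[[0.4,0,0,-0.2,0,0,0],[0.4,0,0,-0.4,0,0,0],[0.4,0,0,-0.7,0,0,0],[0.4,0,0,-0.7,0,0,0],[0.4,0,0,0,0,0,0]]}' > next.json && python3 jog.py next.json|egrep 'pos|gap|force:'
echo '{"rows":[[0.4,0,0,0,0,0,0],[0.4,0.388,0.796,0,0,0,0],[0.4,0.388,0.796,0,0,0,0],[0.4,0.388,0.796,0,0,0,0],[0.4,0.388,0.796,0,0,0,0]]}' > next.json && python3 jog.py next.json|egrep 'pos|gap|force:'
echo '{"rows":[[0.4,0.388,0.796,0,0,0,0],[0.4,0.388,0.796,0,0,0,0],[0.4,0.388,0.796,0,0,0,0],[0.4,0.388,0.796,0,0,0,0],[0.4,0,0,0,0,0,0]]}' > next.json && python3 jog.py next.json|egrep 'pos|gap|force:'
echo '{"rows":[[0.4,0,0,0,0,0,-0.0223],[0.4,0,0,0,0,0,-0.0223],[0.4,0,0,0,0,0,-0.0223],[0.4,0,0,0,0,0,-0.0223],[0.4,0,0,0,0,0,-0.0223]]}' > next.json && python3 jog.py next.json|egrep 'pos|gap|rot'
echo '{"rows":[[0.4,0,0,0,0,0,-0.0223],[0.4,0,0,0,0,0,-0.0223],[0.4,0,0,0,0,0,-0.0223],[0.4,0,0,0,0,0,-0.0223],[0.4,0,0,0,0,0,-0.0223]]}' > next.json && python3 jog.py next.json|egrep 'pos|gap|rot'
echo '{"rows":[[0.4,0,0,0,0,0,-0.0223],[0.4,0,0,0,0,0,0],[0.4,0,0,0,0,0,0]]}' > next.json && python3 jog.py next.json|egrep 'pos|gap|rot|force'
```

```text
ee_pos: [0.5059, -0.2212, 0.1275]
force: [0.8, -0.6, -1.0]
finger_gap: 0.566
finger_force: 64.1
ee_pos: [0.4733, -0.0427, 0.1189]
force: [1.3, -0.3, -2.4]
finger_gap: 0.567
finger_force: 64.0
ee_pos: [0.4451, 0.1349, 0.1192]
force: [0.4, -1.1, -2.4]
finger_gap: 0.567
finger_force: 64.0
ee_pos: [0.4468, 0.1295, 0.1193]
ee_rot: [-0.003, -0.202, 0.979, 0.0]
finger_gap: 0.566
ee_pos: [0.4468, 0.1295, 0.1193]
ee_rot: [-0.003, -0.525, 0.851, 0.001]
finger_gap: 0.566
ee_pos: [0.4475, 0.1298, 0.1203]
ee_rot: [-0.002, -0.58, 0.815, 0.001]
force: [1.2, 0.1, -2.2]
finger_gap: 0.568
finger_force: 64.0
```

In the tool's units: 0.03 m is 0.6, 0.02 m is 0.4.

```bash
echo '{"rows":[[0.4,0,0,0.6,0,0,0],[0.4,0,0,0.6,0,0,0],[0.4,0,0,0.6,0,0,0],[0.4,0,0,0.4,0,0,0],[0.4,0,0,0,0,0,0]]}' > next.json && python3 jog.py next.json|egrep 'pos|force:'
echo '{"rows":[[0.4,0,0,0.08,0,0,0],[0.4,0,0,0.06,0,0,0],[0.4,0,0,0,0,0,0]]}' > next.json && python3 jog.py next.json|egrep 'pos|force:'
echo '{"rows":[[0.4,0,0,0.03,0,0,0],[0.4,0,0,0,0,0,0]]}' > next.json && python3 jog.py next.json|egrep 'pos|force:'
```

```text
ee_pos: [0.4443, 0.1296, 0.0077]
force: [-0.7, -0.5, -2.6]
finger_force: 63.9
ee_pos: [0.4496, 0.1305, 0.0061]
force: [0.7, -0.4, -1.9]
finger_force: 64.0
ee_pos: [0.4492, 0.1304, 0.0042]
force: [-0.2, -0.4, -2.7]
finger_force: 64.0
```

In the tool's units: 0.002 m is 0.04.

```bash
echo '{"rows":[[0.4,0,0,0.04,0,0,0],[0.4,0,0,0,0,0,0]]}' > next.json && python3 jog.py next.json|egrep 'pos|force:'; echo '{"rows":[[0.4,0,0,0.04,0,0,0],[0.4,0,0,0,0,0,0]]}' > next.json && python3 jog.py next.json|egrep 'pos|force:'; echo '{"rows":[[0.4,0,0,0.03,0,0,0],[0.4,0,0,0,0,0,0]]}' > next.json && python3 jog.py next.json|egrep 'pos|force:'
```

```text
ee_pos: [0.4485, 0.1304, 0.0015]
force: [0.2, 0.3, -1.6]
finger_force: 64.0
ee_pos: [0.4483, 0.1303, -0.0008]
force: [-0.8, 1.3, -3.0]
finger_force: 64.0
ee_pos: [0.4487, 0.1304, -0.0019]
force: [0.8, -0.5, -2.2]
finger_force: 64.0
```

In the tool's units: 0.001 m is 0.02.

```bash
echo '{"rows":[[0.4,0,0,0.02,0,0,0],[0.4,0,0,0,0,0,0]]}' > next.json && python3 jog.py next.json|egrep 'pos|force:'; echo '{"rows":[[0.4,0,0,0.02,0,0,0],[0.4,0,0,0,0,0,0]]}' > next.json && python3 jog.py next.json|egrep 'pos|force:'
```

```text
ee_pos: [0.4487, 0.1304, -0.002]
force: [-1.9, -0.9, 5.5]
finger_force: 64.7
ee_pos: [0.4488, 0.1304, -0.002]
force: [-4.8, -1.3, 10.6]
finger_force: 65.4
```

Cover is on the bench. Release, rise, turn the wrist back, look.

In the tool's units: -0.002 m is -0.04.

```bash
echo '{"rows":[[0.4,0,0,-0.04,0,0,0],[1,0,0,0,0,0,0],[1,0,0,0,0,0,0],[1,0,0,0,0,0,0],[1,0,0,0,0,0,0]]}' > next.json && python3 jog.py next.json|egrep 'pos|gap|force:'
echo '{"rows":[[1,0,0,-0.4,0,0,0],[1,0,0,-0.8,0,0,0],[1,0,0,-1,0,0,0],[1,0,0,-1,0,0,0],[1,0,0,0,0,0,0.0223]]}' > next.json && python3 jog.py next.json|egrep 'pos|gap|force:'
echo '{"rows":[[1,0,0,0,0,0,0.0223],[1,0,0,0,0,0,0.0223],[1,0,0,0,0,0,0.0223],[1,0,0,0,0,0,0.0223],[1,0,0,0,0,0,0.0223]]}' > next.json && python3 jog.py next.json|egrep 'pos|gap'
echo '{"rows":[[1,0,0,0,0,0,0.0223],[1,0,0,0,0,0,0.0223],[1,0,0,0,0,0,0.0223],[1,0,0,0,0,0,0.0223],[1,0,0,0,0,0,0.0223]]}' > next.json && python3 jog.py next.json|egrep 'pos|rot'
echo '{"rows":[[1,0,0,0,0,0,0.0048],[1,0,0,0,0,0,0],[1,0,0,0,0,0,0]]}' > next.json && python3 jog.py next.json|egrep 'pos|rot'
python3 snap.py b1
python3 - <<'E'
from h import *
import pickle
k=pickle.load(open(f"pics/b1.pkl","rb"))[0];I=cv2.imread(f"pics/b1.png")
p=proj(k,[[0.449,.130,0.012]])[0].astype(int);o=p-[75,66];print(p,o)
cv2.imwrite("pics/bcrop.png",cv2.resize(I[o[1]:o[1]+133,o[0]:o[0]+150],None,fx=4,fy=4,interpolation=cv2.INTER_CUBIC))
E
```

```text
ee_pos: [0.4487, 0.1303, -0.0021]
force: [-0.2, -0.6, 1.2]
finger_gap: 0.999
finger_force: 0.0
ee_pos: [0.4537, 0.1311, 0.1668]
force: [1.1, -0.1, -0.3]
finger_gap: 1.001
finger_force: 0.0
ee_pos: [0.4487, 0.1303, 0.158]
finger_gap: 1.001
ee_pos: [0.4486, 0.1304, 0.1579]
ee_rot: [-0.0, 0.152, 0.988, -0.0]
ee_pos: [0.4486, 0.1304, 0.158]
ee_rot: [-0.0, 0.163, 0.987, -0.0]
[0.44861178 0.13036859 0.15796708] 15.15
[321 186] [246 120]
```

View pics/bcrop.png

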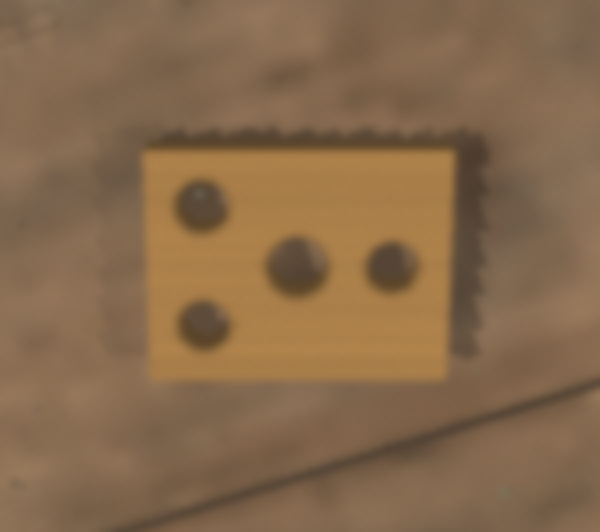

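The cover lies flat (4x crop): holes at (202,206), (204,325), (297,267), (391,267), with edges parallel to the fingers' line.

Run:
```python
from h import *
import pickle
np.set_printoptions(precision=4,suppress=True)
c,s=pickle.load(open("pics/b1.pkl","rb"))
Q=atz(c,np.array([[202,206],[204,325],[297,267],[391,267]])/4+[246,120],.012)
v=Q[3]-(Q[0]+Q[1])/2;m=(Q[3]+(Q[0]+Q[1])/2)/2
print(Q,m,np.linalg.norm(v),np.degrees(np.arctan2(v[1],v[0])))
M=R.from_quat(np.roll(s['ee_rot'],-1)).as_matrix();print(np.degrees(np.arctan2(M[1,1],M[0,1])),(m-s['ee_pos'])@M)
```

```text
[[0.4301 0.1146 0.012 ]
 [0.4547 0.1061 0.012 ]
 [0.449  0.1291 0.012 ]
 [0.4553 0.1479 0.012 ]] [0.4489 0.1292 0.012 ] 0.0396833119044756 71.02202490096306
71.20608071687315 [-0.0007 -0.0011  0.146 ]
```

In the tool's units: 0.03 m is 0.6, -0.0011 m is -0.022.

```bash
echo '{"rows":[[1,-0.014,-0.022,0.6,0,0,0],[1,0,0,0.6,0,0,0],[1,0,0,0.6,0,0,0],[1,0,0,0.6,0,0,0],[1,0,0,0.4,0,0,0]]}' > next.json && python3 jog.py next.json|egrep 'pos|force:'
echo '{"rows":[[1,0,0,0.2,0,0,0],[1,0,0,0.12,0,0,0],[1,0,0,0.06,0,0,0],[1,0,0,0,0,0,0],[1,0,0,0,0,0,0]]}' > next.json && python3 jog.py next.json|egrep 'pos|force:'
```

```text
ee_pos: [0.4474, 0.1289, 0.0156]
force: [0.2, 0.6, -0.4]
finger_force: 0.0
ee_pos: [0.45, 0.1293, 0.0003]
force: [0.3, 0.8, 0.9]
finger_force: 0.0
```

In the tool's units: 0.0038 m is 0.076.

```bash
echo '{"rows":[[1,0,0,0.076,0,0,0],[1,0,0,0,0,0,0],[0.6,0,0,0,0,0,0],[0.6,0,0,0,0,0,0],[0.6,0,0,0,0,0,0]]}' > next.json && python3 jog.py next.json|egrep 'pos|gap|force:'
echo '{"rows":[[0.6,0,0,0,0,0,0],[0.6,0,0,0,0,0,0]]}' > next.json && python3 jog.py next.json|egrep 'pos|gap|force:'
```

```text
ee_pos: [0.4497, 0.1292, -0.004]
force: [-0.4, 0.7, 3.5]
finger_gap: 0.728
finger_force: 68.0
ee_pos: [0.4497, 0.1293, -0.004]
force: [-0.4, 0.8, 4.2]
finger_gap: 0.728
finger_force: 68.1
```

In the tool's units: -0.04 m is -0.8, -0.03 m is -0.6.

```bash
echo '{"rows":[[0.6,0,0,-0.2,0,0,0],[0.6,0,0,-0.6,0,0,0],[0.6,0,0,-0.8,0,0,0],[0.6,0,0,-0.8,0,0,0],[0.6,0,0,-0.8,0,0,0]]}' > next.json && python3 jog.py next.json|egrep 'pos|gap|force:'
echo '{"rows":[[0.6,0,0.4,0,0,0,0],[0.6,0,0.4,0,0,0,0],[0.6,0,0,0,0,0,0],[0.6,0,0,0,0,0,0],[0.6,0,0,0,0,0,0]]}' > next.json && python3 jog.py next.json|egrep 'pos|gap|force:'
python3 snap.py k1
echo '{"rows":[[0.6,-0.6,0.4,0,0,0,0],[0.6,-0.6,0.4,0,0,0,0],[0.6,0,0,0,0,0,0],[0.6,0,0,0,0,0,0],[0.6,0,0,0,0,0,0]]}' > next.json && python3 jog.py next.json|egrep 'pos|gap|force:'
python3 snap.py k2
python3 - <<'E'
from h import *
import pickle
f=[]
for n in("k1","k2"):
    k=pickle.load(open(f"pics/{n}.pkl","rb"))[0];I=cv2.imread(f"pics/{n}.png")
    p=proj(k,[[0.5147,.2709,0.025]])[0].astype(int);o=np.clip(p-[66,75],0,[640-133,250]);print(p,o)
    f.append(cv2.resize(I[o[1]:o[1]+150,o[0]:o[0]+133],None,fx=3,fy=3,interpolation=cv2.INTER_CUBIC))
cv2.imwrite("pics/kcrop.png",np.hstack(f))
E
```

```text
ee_pos: [0.4477, 0.1289, 0.1559]
force: [-0.3, -0.2, -1.9]
finger_gap: 0.727
finger_force: 67.4
ee_pos: [0.4609, 0.1663, 0.1544]
force: [-0.5, -1.0, -1.8]
finger_gap: 0.73
finger_force: 67.4
[0.46094203 0.16626306 0.15440958] 17.9
ee_pos: [0.5307, 0.1849, 0.1552]
force: [0.0, -0.3, -2.2]
finger_gap: 0.73
finger_force: 67.4
[0.53068188 0.18486485 0.15520753] 18.45
[465 212] [399 137]
[421 137] [355  62]
```

View pics/kcrop.png

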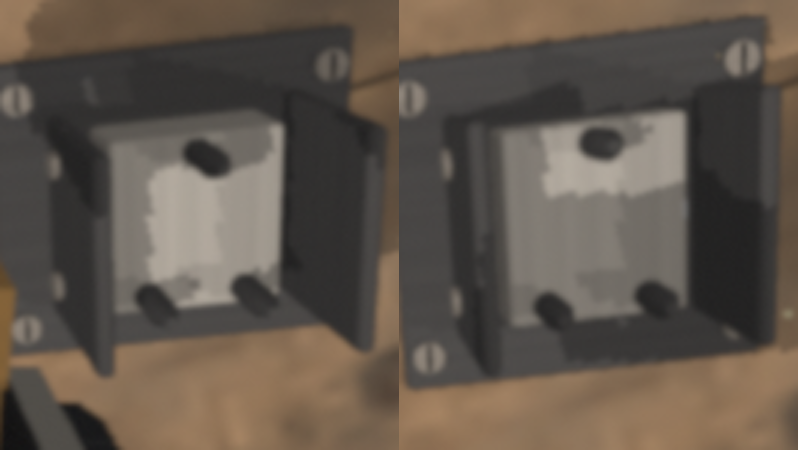

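Case again (3x crops). k1: block corners (283,123), (278,301), stud blob centres (207,158), (158,304), (254,295), base corner (350,27). k2: block (101,130), (287,112), (288,305), (110,325), studs (203,143), (155,311), (257,299), base (367,17), (10,388).

Run:
```python
from h import *
import pickle
from scipy.optimize import least_squares
np.set_printoptions(precision=4,suppress=True)
k1,k2=[pickle.load(open(f"pics/{n}.pkl","rb"))[0] for n in("k1","k2")]
c1,c2=[pickle.load(open(f"pics/{n}.pkl","rb")) for n in("case1","case2")]
blk=[(25,23,25),(25,-23,25),(-25,-23,25),(-25,23,25)];st=[(20,0,33.5),(-20,13,33.5),(-20,-13,33.5)];bs=[(45,50,6),(45,-50,6),(-45,-50,6),(-45,50,6)]
def V(c,o,L): return c,np.array([a for a,_ in L])/1e3,np.array([b for _,b in L])/3+o
v1=V(k1,[399,137],[(blk[1],(283,123)),(blk[2],(278,301)),(st[0],(207,158)),(st[1],(158,304)),(st[2],(254,295)),(bs[1],(350,27))])
v2=V(k2,[355,62],[(blk[0],(101,130)),(blk[1],(287,112)),(blk[2],(288,305)),(blk[3],(110,325)),(st[0],(203,143)),(st[1],(155,311)),(st[2],(257,299)),(bs[1],(367,17)),(bs[3],(10,388))])
v3=V(c1,[256,100],[(blk[0],(120,157)),(blk[1],(269,127)),(blk[2],(294,292)),(blk[3],(155,313)),(st[0],(196,166)),(st[1],(178,300)),(st[2],(262,288)),(bs[0],(28,103)),(bs[1],(343,43)),(bs[3],(90,362))])
v4=V(c2,[345,108],[(blk[0],(119,157)),(blk[1],(273,130)),(blk[2],(287,287)),(blk[3],(140,312)),(st[0],(205,166)),(st[1],(176,299)),(st[2],(261,285)),(bs[0],(20,102)),(bs[1],(335,44)),(bs[3],(61,357))])
def fit(vs,zfree):
    def res(p):
        z=p[3] if zfree else 0
        return np.concatenate([(proj(c,L@R.from_euler('z',p[2]).as_matrix().T+[p[0],p[1],z])-u).ravel() for c,L,u in vs])
    r=least_squares(res,[.5147,.2709,2.925,0],x_scale=[.01,.01,.1,.01],loss='soft_l1',f_scale=1.0)
    return r.x,np.degrees(r.x[2]),np.sqrt(np.mean(r.fun**2)),res(r.x)
for n,vs in(("k",[v1,v2]),("k2",[v2]),("c1",[v3]),("c2",[v4]),("all",[v1,v2,v3,v4])):
    for zf in(0,1):
        a=fit(vs,zf);print(n,zf,a[0],a[1],a[2])
print(fit([v1,v2],1)[3].reshape(-1,2))
```

```text
k 0 [0.5133 0.27   2.9229 0.    ] 167.46864616828051 0.785634479442331
k 1 [ 0.5142  0.2708  2.922  -0.0032] 167.41991672740915 0.5885617786314696
k2 0 [0.5133 0.2701 2.9219 0.    ] 167.4138517435504 0.7017400875462234
k2 1 [ 0.5143  0.2712  2.9215 -0.0045] 167.39038197689638 0.3703829704395272
c1 0 [0.5135 0.2709 2.9219 0.    ] 167.41426631356893 0.8599291966798664
c1 1 [ 0.5148  0.2704  2.922  -0.0062] 167.41800878702458 0.6258071238813308
c2 0 [0.5134 0.2704 2.929  0.    ] 167.81747602069925 0.7003482756386923
c2 1 [ 0.5152  0.2712  2.9268 -0.0056] 167.69155186606795 0.3997039750919367
all 0 [0.5134 0.2703 2.9231 0.    ] 167.47884961941946 0.8694176812617986
all 1 [ 0.5143  0.2709  2.9237 -0.0034] 167.51684856893422 0.5927026747358355
[[ 0.0357 -0.3149]
 [-0.5675 -1.8336]
 [ 0.0728 -0.0257]
 [-0.5729 -0.0222]
 [-0.12   -0.1566]
 [ 1.4404 -0.7931]
 [ 0.1274  0.7419]
 [-0.0106 -0.4138]
 [-0.6266  0.9306]
 [ 0.2549  0.5255]
 [ 0.1411  0.3717]
 [ 0.1181 -0.1085]
 [ 0.343   0.208 ]
 [ 0.2323 -0.3204]
 [-0.6747  0.4853]]
```

Fits agree: seat ≈ (0.5138, 0.2706), yaw 167.5°, to about 1 mm. Now turn by 96.3° and move over it.

Careful with the scale: shifts go in shares of 50 mm and turns go in shares of 2 pi rad. That gives: 0.0384 m is 0.768, 0.0383 m is 0.766, -0.14 rad is -0.0223.

```bash
echo '{"rows":[[0.6,0.438,0.768,0,0,0,0],[0.6,0.436,0.766,0,0,0,0],[0.6,0,0,0,0,0,-0.0223],[0.6,0,0,0,0,0,-0.0223],[0.6,0,0,0,0,0,-0.0223]]}' > next.json && python3 jog.py next.json|egrep 'pos|gap'
echo '{"rows":[[0.6,0,0,0,0,0,-0.0223],[0.6,0,0,0,0,0,-0.0223],[0.6,0,0,0,0,0,-0.0223],[0.6,0,0,0,0,0,-0.0223],[0.6,0,0,0,0,0,-0.0223]]}' > next.json && python3 jog.py next.json|egrep 'pos|gap'
echo '{"rows":[[0.6,0,0,0.4,0,0,-0.0223],[0.6,0,0,0.4,0,0,-0.0223],[0.6,0,0,0.4,0,0,-0.0223],[0.6,0,0,0.2,0,0,-0.0223],[0.6,0,0,0,0,0,0]]}' > next.json && python3 jog.py next.json|egrep 'pos|gap'
echo '{"rows":[[0.6,0,0,0,0,0,0],[0.6,0,0,0,0,0,0]]}' > next.json && python3 jog.py next.json
python3 - <<'E'
from h import *
s=manip.read_state();M=R.from_quat(np.roll(s['ee_rot'],-1)).as_matrix();print(s['ee_pos'],np.degrees(np.arctan2(M[1,1],M[0,1])),M[:,2],((np.array([.5140,.2716,.045])-s['ee_pos'])@M).round(4))
E
```

```text
ee_pos: [0.514, 0.2724, 0.1562]
finger_gap: 0.729
ee_pos: [0.5142, 0.2718, 0.1562]
finger_gap: 0.732
ee_pos: [0.5127, 0.2712, 0.0836]
finger_gap: 0.727
time_s: 20.2
ee_pos: [0.5156, 0.2724, 0.087]
ee_rot: [0.001, -0.625, 0.781, -0.0]
force: [-0.1, 0.8, -1.7]
finger_gap: 0.727
finger_force: 67.4
[0.51563778 0.2723772  0.08698315] 167.30584958125178 [ 2.55119096e-03  9.91745341e-04 -9.99996254e-01] [0.0012 0.0015 0.042 ]
```

In the tool's units: 0.015 m is 0.3, 0.0015 m is 0.03.

```bash
echo '{"rows":[[0.6,0.024,0.03,0.3,0,0,0],[0.6,0,0,0.3,0,0,0],[0.6,0,0,0.24,0,0,0],[0.6,0,0,0,0,0,0],[0.6,0,0,0,0,0,0]]}' > next.json && python3 jog.py next.json
python3 snap.py s1
python3 - <<'E'
from h import *
s=manip.read_state();M=R.from_quat(np.roll(s['ee_rot'],-1)).as_matrix();print(s['ee_pos'],np.degrees(np.arctan2(M[1,1],M[0,1])),M[:,2],((np.array([.5140,.2716,.045])-s['ee_pos'])@M).round(4))
a=cv2.imread("pics/s1.png")[190:390,190:450];cv2.imwrite("pics/s1c.png",cv2.resize(a,None,fx=3,fy=3,interpolation=cv2.INTER_CUBIC))
E
```

```text
time_s: 20.7
ee_pos: [0.5124, 0.271, 0.042]
ee_rot: [-0.001, -0.625, 0.78, 0.0]
force: [1.0, -0.3, -2.1]
finger_gap: 0.731
finger_force: 67.4
[0.51236617 0.2709615  0.04195502] 20.7
[0.51314597 0.27123605 0.04293752] 167.4130888477639 [-5.11419137e-04 -2.42634119e-04 -9.99999840e-01] [-0.0005 -0.0008 -0.0021]
```

View pics/s1c.png

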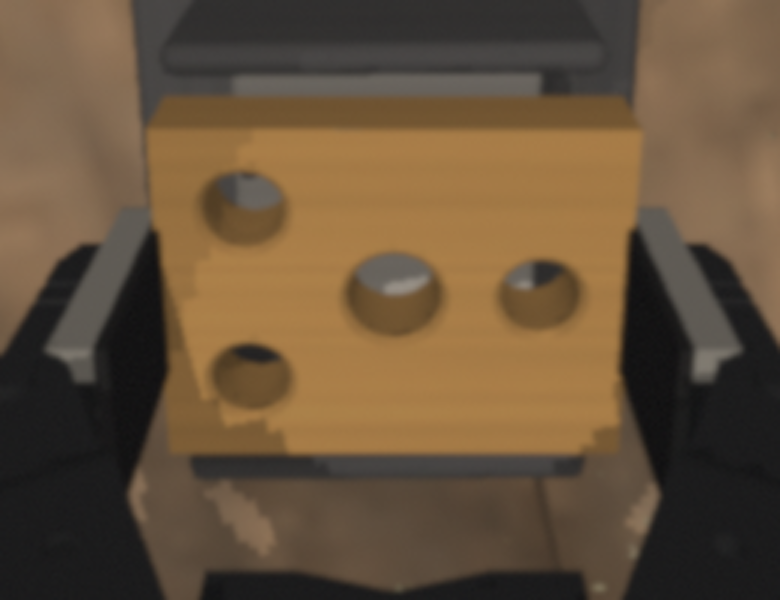

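Crop s1 (3x from 190,190): the plate's single hole is at (540,293) and the pair at (244,207), (252,375). Dark stud bits show in them near (545,272), (245,175) and (260,352). I'll compare these with the prediction.

Run:
```python
from h import *
import pickle
np.set_printoptions(precision=1,suppress=True)
c,s=pickle.load(open("pics/s1.pkl","rb"))
st=np.array([(20,0,0),(-20,13,0),(-20,-13,0)])/1e3
M=R.from_euler('z',167.5,degrees=True).as_matrix()
f=lambda P:(proj(c,P)-190)*3
for z in(.025,.037,.043):print("stud",z,f(st@M.T+[.5138,.2706,z]).tolist())
# plate predicted: TCP + 1mm tool x
T=R.from_quat(np.roll(s['ee_rot'],-1)).as_matrix();C=np.cross(T[:,1],[0,0,1]);B=np.c_[T[:,1],-C,[0,0,1]]
for off in(0,.001):
  for h in(.004,.016):print("hole",off,h,f(st@B.T+s['ee_pos']+T[:,0]*off+[0,0,h]).tolist())
I=cv2.imread("pics/s1.png");g=cv2.cvtColor(I,cv2.COLOR_BGR2GRAY);hsv=cv2.cvtColor(I,cv2.COLOR_BGR2HSV)
for (x0,y0) in((367,273),(268,244),(271,304)):
    print(g[y0:y0+20,x0-12:x0+22:1] if 0 else '')
    sub=(g[y0-4:y0+22,x0-14:x0+20]);print("\n".join("".join("#" if v<50 else "+" if v<75 else "." if v<110 else " " for v in r) for r in sub))
```

```text
stud 0.025 [[504.11530248174387, 195.37015182708006], [259.52611250254745, 122.91729355074128], [265.4527217405834, 265.610420674975]]
stud 0.037 [[512.0331489179891, 229.94064946662058], [250.17277183418145, 153.15352820430053], [256.9119706124278, 304.2106035761654]]
stud 0.043 [[516.4233516498155, 249.10311052985344], [244.97480492558407, 169.9519602263919], [252.18587602735937, 325.5628338112315]]
hole 0 0.004 [[528.7960784788544, 259.6370624796383], [252.78964157297656, 178.6170721116011], [259.474381858603, 336.52427893340297]]
hole 0 0.016 [[539.7894790095758, 304.14146461600495], [241.54742859291747, 217.70050979092895], [249.30038168407287, 385.870493724663]]
hole 0.001 0.004 [[529.0594894108444, 253.5609403848987], [252.5153473642274, 172.22958438012398], [259.2300349853842, 330.73438260792335]]
hole 0.001 0.016 [[540.0952475905247, 297.67067591190346], [241.22791974785963, 210.87298836054686], [249.0180975588459, 379.7256828343395]]

                                  
                                  
                                  
                                  
 
[... 1880 characters left out ...]
          
       ...++#########++..         
      ...++############++..       
     ..+++++############++..      
    ...+++++++##########++..      
   ...++++++++++++++#+++++...     
   ..+++++++++....++++........    
   ..+++++++..................    
  ...+++++.....................   
  ...++++......................   
  ...++++......................   
  ...++........................   
  ...++........................   
   ............................   
   ...........................    
    ..........................    
    ..........................    
   ..........................     
............................      
....... ..................        
......    ..............
```

Prediction matches: the dark bits are the block edge (about 0.6 mm off) and a stud tip within about 1 mm. Settle and read the final offset.

```bash
echo '{"rows":[[0.6,0,0,0,0,0,0],[0.6,0,0,0,0,0,0],[0.6,0,0,0,0,0,0]]}' > next.json && python3 jog.py next.json | egrep 'force:'
cat > d.py <<'E'
from h import *
s=manip.read_state();M=R.from_quat(np.roll(s['ee_rot'],-1)).as_matrix();print(s['ee_pos'],np.degrees(np.arctan2(M[1,1],M[0,1])).round(2),((np.array([.5141,.2719,.021])-s['ee_pos'])@M).round(4))
E
python3 d.py
```

```text
force: [-0.8, -0.3, -1.5]
finger_force: 67.4
[0.51379066 0.27150412 0.04400986] 167.42 [-0.0004 -0.0002  0.023 ]
```

Within 0.5 mm; now lower in small steps, watching the force.

In the tool's units: 0.003 m is 0.06, -0.0004 m is -0.008.

```bash
echo '{"rows":[[0.6,-0.008,-0.004,0.06,0,0,0],[0.6,0,0,0.06,0,0,0],[0.6,0,0,0,0,0,0]]}' > next.json && python3 jog.py next.json | egrep 'pos|force:'
echo '{"rows":[[0.6,0,0,0.04,0,0,0],[0.6,0,0,0,0,0,0]]}' > next.json && python3 jog.py next.json | egrep 'pos|force:'
echo '{"rows":[[0.6,0,0,0.04,0,0,0],[0.6,0,0,0,0,0,0]]}' > next.json && python3 jog.py next.json | egrep 'pos|force:'
```

```text
ee_pos: [0.513, 0.2714, 0.0364]
force: [0.5, -0.1, -1.8]
finger_force: 67.4
ee_pos: [0.5133, 0.2715, 0.0349]
force: [-0.8, 0.3, -1.9]
finger_force: 67.4
ee_pos: [0.5133, 0.2716, 0.033]
force: [0.8, 0.4, -2.5]
finger_force: 67.4
```

In the tool's units: 0.002 m is 0.04, 0.001 m is 0.02.

```bash
for i in 1 2; do echo '{"rows":[[0.6,0,0,0.04,0,0,0],[0.6,0,0,0.02,0,0,0],[0.6,0,0,0,0,0,0]]}' > next.json && python3 jog.py next.json | egrep 'pos|force:';done
python3 d.py
```

```text
ee_pos: [0.5133, 0.2716, 0.03]
force: [-0.2, -0.2, -2.1]
finger_force: 67.4
ee_pos: [0.5133, 0.2716, 0.027]
force: [0.6, -0.9, -2.8]
finger_force: 67.4
[0.51333459 0.27155713 0.02697155] 167.42 [-0.0005 -0.0007  0.006 ]
```

Sliding on freely (underside about 6 mm above the seat).

In the tool's units: 0.002 m is 0.04.

```bash
echo '{"rows":[[0.6,0,0,0.04,0,0,0],[0.6,0,0,0.04,0,0,0],[0.6,0,0,0,0,0,0]]}' > next.json && python3 jog.py next.json | egrep 'pos|force:'
for i in 1 2 3; do echo '{"rows":[[0.6,0,0,0.02,0,0,0],[0.6,0,0,0,0,0,0]]}' > next.json && python3 jog.py next.json | egrep 'pos|force:';done
```

```text
ee_pos: [0.5132, 0.2715, 0.0228]
force: [0.0, 0.5, -1.5]
finger_force: 67.4
ee_pos: [0.5135, 0.2716, 0.0221]
force: [0.8, 0.0, -3.0]
finger_force: 67.4
ee_pos: [0.5135, 0.2716, 0.0212]
force: [-0.7, 0.2, -2.5]
finger_force: 67.4
ee_pos: [0.5136, 0.2717, 0.021]
force: [-2.3, -1.7, 3.4]
finger_force: 67.9
```

Contact at exactly the predicted height. Release, rise and check.

In the tool's units: -0.0005 m is -0.01.

```bash
echo '{"rows":[[0.6,0,0,-0.01,0,0,0],[1,0,0,0,0,0,0],[1,0,0,0,0,0,0],[1,0,0,0,0,0,0],[1,0,0,0,0,0,0]]}' > next.json && python3 jog.py next.json|egrep 'pos|gap|force:'
echo '{"rows":[[1,0,0,-0.2,0,0,0],[1,0,0,-0.6,0,0,0],[1,0,0,-0.8,0,0,0],[1,0,0,-0.8,0,0,0],[1,0,0,0,0,0,0]]}' > next.json && python3 jog.py next.json|egrep 'pos|force:'
echo '{"rows":[[1,0,0,0,0,0,0],[1,0,0,0,0,0,0]]}' > next.json && python3 jog.py next.json|egrep 'pos|force:'
python3 snap.py f1
python3 - <<'E'
from h import *
a=cv2.imread("pics/f1.png")[110:260,230:420];cv2.imwrite("pics/f1c.png",cv2.resize(a,None,fx=4,fy=4,interpolation=cv2.INTER_CUBIC))
E
```

```text
ee_pos: [0.5137, 0.2717, 0.0208]
force: [0.0, -1.3, -0.1]
finger_gap: 1.002
finger_force: 0.0
ee_pos: [0.5179, 0.2734, 0.1497]
force: [1.0, 1.2, -0.2]
finger_force: 0.0
ee_pos: [0.513, 0.2714, 0.14]
force: [-0.5, 0.2, -0.3]
finger_force: 0.0
[0.51298145 0.27141641 0.13997941] 24.45
```

View pics/f1c.png

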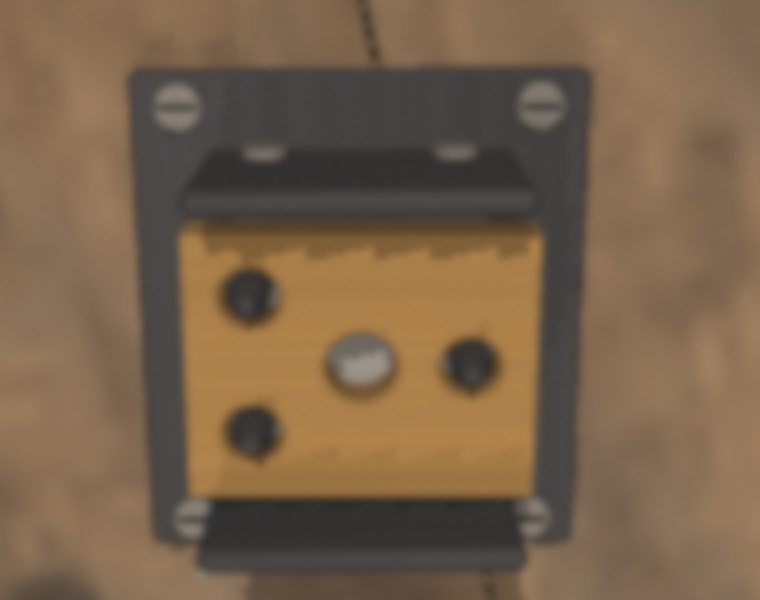

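The plate is seated between the cheeks, with studs filling the holes at (249,297), (252,432) and (470,364) and the block visible through the central one. Handing in.

```bash
python3 -c "
from rig import manip, cams, workorder
print(workorder.job_done())"
```

```text
the job is handed in; nothing more can be done
None
```

The cover plate is seated flat on all three studs of the lock case, released and clear of the gripper, and the job was handed in at about 24.5 s; I was not shown the verdict, and I took no last picture of the tin, cylinder and padlock, though I planned the moves to stay clear of them.

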